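# Load a battery under the tester's spring cover

## Robot

A 7-joint arm with a two-finger parallel gripper is mounted at the origin on a cart in front of the work surface, level with it; the furniture and walls round the work are solid. World frame = base frame: x ahead of the robot, y to its left, z up, the work surface at z = 0. Lengths are in m, angles in rad, forces in N, time in s.
With the tool pointing down it reaches from about 0.425 to 0.975 m from the base axis. Payload 16.7 kg.
Tool frame: the origin (TCP) lies midway between the tips of the shut fingers; the grasp point (between the pads) lies 19 mm behind it; z points along the fingers, y is the line along which they close (so a half turn about z gives the same grasp; the last joint's range is limited). The gripper opens to 85 mm and grips with 20 to 120 N. Pads are 22 mm wide; open, the fingers measure 114 mm over their backs; the gripper's body (76 mm by 85 mm) begins 54 mm behind the grasp point. The pads swing forward as they close: fully open they stand 13 mm farther back than shut.
Start: joints at [0.985, 0.426, 0.074, 1.606, -0.034, 1.111, -0.067], TCP at [0.286, -0.612, 0.199] pointing down, gripper open.
Joint ranges: [-2.85, 2.85], [-0.5, 2.14], [-1.23, 1.37], [0.21, 2.46], [-1.02, 4.16], [0.16, 2.05], [-2.73, 2.73]. Speed limits (rad/s): [1.89, 1.89, 2.39, 2.39, 3.01, 3.01, 3.01].

## Interface

Orientations are given as a unit quaternion [x, y, z, w].
In Python, from workcell import env gives the robot as it stands. The module is installed in compiled form; this text tells all that it offers.
- The arm moves only by the tool arm_command, never from a script. Its argument "plan" is a list of rows, each a list of 7 numbers: the turn, a rotation vector about the tool's x, y, z in degrees, then the shift along the tool's x, y, z in mm, then the closure, from -1 (fully open) to 1 (shut). A call has 1 to 10 rows; each row is the pose to reach, as a shift and turn from the pose commanded when the call began, along the tool's axes at that moment; what a row does not reach only later rows make up. A row lasts 1/8 s, in which the tool goes at most 62.5 mm and 10.7 degrees, less where a joint would pass 70% of its speed; a pose out of reach is approached as far as the arm can. A call with a gripper value outside its range is refused whole. The fingers move at their own pace and stop on an object; "squeeze" is the grip in N (left out, the last holds). Time passes only in rows, so rows that repeat a pose let the fingers close. It gives the time, the measured TCP pose, the force, the opening and the grip force at its end, in the units of the state.
- env.read_state(): the state, without advancing time (a new reading comes with each control period).
- env.camera(name): name is "side" or "top" or "wrist"; returns a dict with "frame" (480x640x3 uint8, red, green, blue), "range_z" (480x640 float32, m along the optical axis (not along the pixel's ray), 0 where there is no reading), "camera_matrix" (3x3 intrinsics, pixels), "k1" (the pictures are not rectified: a ray, as slopes to the right and down, at radius r is drawn at 1 + k1 r^2 times it, then the intrinsics apply), "position" and "orientation" of the camera in the world. Camera axes: x right, y down, z forward; pixel columns grow to the right and rows downward; lengths in m; the calibration is good to about 2 mm. A picture is of the moment at which its call begins.
- env.sign_off(): hands the job in; it is judged then, once.
The state is a dict: "time_s": time; "qpos": joint angles; "joint_vel": joint speeds; "tau": joint torques, N m; "position": TCP position; "ee_rot": TCP orientation; "wrist_force": force on the tool from outside, world axes, zero at the start; "ft_torque": the same for the moment, N m; "grip_width": finger opening in m; "gripper_force": force on a finger pad.
Only numpy, scipy, OpenCV 4.12 (cv2) and the standard library are available. Lean on these libraries where they do the work, as an engineer would, in place of code of your own. Each camera call takes 0.05 s, during which the arm holds its last target. There are 200 camera calls.

## Task

Load the 9 V battery into the battery tester without gripping or lifting it: press the blue bar down with one fingertip to hold the spring cover open, and with the other fingertip push the battery along its lane under the open cover until it is fully home against the contact block. Only then let the bar up so that the cover closes onto the battery, and move clear, leaving everything else on the table where it is.

Things in the scene. Friction and masses are not known exactly. Their poses are not given: they have to be found in the camera images.
- tester: Battery tester fixed to the table: black foot plate 200x122x4 mm, grey bed (lane) on its right, orange cover, blue press bar. Frame: x = direction of pushing the battery in, y left, z up; origin on the table, under the cover's hinge, in the plane of the lane's mouth. Hinge: 6 mm steel rod along x at y 0, z 37 mm between two posts (x -137, +52 mm; 42 mm high). Foot: x -141..59, y -52..70 mm.
- mouth (a point): Point on the lane's floor at the mouth, mid-lane: tester x 0, y -25, z 16 mm. The lane runs along x from -139 mm, 29 mm wide between rails that stand 4 mm above its floor. The orange cover spans x -2..28 mm from the hinge to y -39 mm; shut, its front lip (x -2..1, y -24..-38 mm) hangs down to 10 mm above the floor here and blocks the battery.
- stop (a point): Point on the lane's floor at the face of the black contact block that ends the lane: tester x +30, y -25, z 16 mm. The battery is home when its body's front end meets this face (its terminals enter recesses). Block 22 mm high above the floor.
- cover (a joint): Opening angle of the spring-closed orange cover, rad: 0 shut, 0.70 end stop. The blue press bar, across the hinge, is one piece with it: pressing the bar down lifts the cover; from about 0.5 the lip clears the battery. It takes about 1.5 N on the bar to start, 4 N at 0.6, and springs shut when let go; on a battery that is home it rests at about 0.3.
- bar (a point): Mid-point of the blue press bar, on its axis: round, 16 mm thick, 126 mm long, along the tester's x (this point at x -63 mm). Its blue sleeve is a free roller; a fingertip can slide along it while pressing. Cover shut: y +40 mm, bar's top 48 mm above the table. At 0.5 rad: top 13 mm above the lane's floor; at 0.6: y +35 mm, top 9 mm above it; at 0.70: 6 mm. Thin steel arms at its ends.
- battery_mid (a point): Middle of the 9 V battery (black and yellow) lying flat in the lane, terminals toward the contact block: body 44 mm long, 27 wide, 18 high, about 46 g; two terminals add 3 mm in front. Own z axis points to the terminals, y across the lane, x down. Rear face 22 mm behind this point, top 9 mm above it. It starts with its front 10 to 35 mm before the mouth; home is tester x +8 mm.
- mass_big: Bystander, not to be disturbed: brass slotted mass, 38 mm disc, 10 mm high. Origin at the centre of its underside.
- rubber: Bystander, not to be disturbed: blue and white eraser, 19x42x12 mm. Origin at the centre of its underside.
- plug: Bystander, not to be disturbed: red plug adapter, 13x40x13 mm. Origin at the centre of its underside.
- tape: Bystander, not to be disturbed: roll of black tape, 60 mm across, 19 mm high. Origin at the centre of its underside.
- cup: Bystander, not to be disturbed: white mug, 78 mm wide, 101 mm high, handle to one side. Origin at the centre of its underside.
- clip: Bystander, not to be disturbed: green crocodile clip, 11x56x11 mm. Origin at the centre of its underside.
Mind the look-alikes: they are no part of the job. Leave any red look-alike of the part that bears battery_mid alone.

How it is judged:
By the outcome, as a careful person would: the job done as asked, in the order asked, and still so for the second after the job is handed in, with the robot touching nothing.
It also fails if it takes over 40 s, if anything falls off the work surface, if the arm or the gripper's body presses on something with over 40 N, if the wrist force passes 120 N, or if a joint passes its speed limit or range.

## Working session

There is one attempt and no reset: what is moved stays moved. The work goes in short steps, Python scripts to look and compute and a tool call to move; the robot and the scene stay as the last step left them, time stands still between calls to the robot, and variables do not carry over. Pictures are saved under pics/ and viewed, at most 11 in all, crops included, and the job is handed in when it is done.

Besides the shell and the picture viewer there is one more tool, called after "Emit:" by a JSON object that holds its "op" and its "data". arm_command: Moves the arm, as the interface text tells. Its arguments: {"type":"object","properties":{"plan":{"type":"array","items":{"type":"array","items":{"type":"number"}}},"squeeze":{"type":"number"}},"required":["plan"]}

```bash
mkdir -p pics; cat > h.py <<'E'
import numpy as np, cv2
from scipy.spatial.transform import Rotation as R
from workcell import env
def pose(c):
    o=np.array(c["orientation"],float)
    return np.array(c["position"]), (R.from_quat(o).as_matrix() if o.size==4 else o)
def cloud(c):
    K=np.array(c["camera_matrix"]);k=c["k1"];v,u=np.mgrid[0:480,0:640]
    xd=(u-K[0,2])/K[0,0];yd=(v-K[1,2])/K[1,1];x,y=xd.copy(),yd.copy()
    for _ in range(10):
        f=1+k*(x*x+y*y);x,y=xd/f,yd/f
    p,M=pose(c);z=c["range_z"]
    d=np.stack([x,y,np.ones_like(x)],-1)@M.T
    return p+d*z[...,None], d, p
E
python3 - <<'E'
from h import *
s=env.read_state();print({k:np.round(v,3) for k,v in s.items()})
for n in("top","side","wrist"):
    c=env.camera(n);cv2.imwrite(f"pics/{n}0.png",c["frame"][...,::-1]);np.savez(f"{n}0.npz",**c);print(n,np.round(c["position"],3),c["orientation"],c["k1"])
E
```

```text
{'time_s': np.float64(0.0), 'qpos': array([ 0.984,  0.427,  0.074,  1.607, -0.034,  1.111, -0.067]), 'joint_vel': array([-0.   ,  0.002,  0.001, -0.   , -0.   ,  0.001, -0.   ]), 'tau': array([-1.0000e-03, -9.4985e+01,  3.7600e+00, -4.6352e+01,  1.9000e-02,
        1.0000e-02,  0.0000e+00]), 'position': array([ 0.285, -0.611,  0.198]), 'ee_rot': array([ 0.976,  0.217, -0.   , -0.001]), 'wrist_force': array([0.166, 0.147, 0.689]), 'ft_torque': array([-0.021, -0.012,  0.   ]), 'gripper_force': np.float64(0.0), 'grip_width': np.float64(0.085)}
top [0.453 0.04  1.006] [ 0.71486907 -0.69790847  0.04028628 -0.01621707] -0.030189717435494725
side [0.133 0.744 0.54 ] [-0.19659532  0.84348591 -0.48502492  0.1209654 ] -0.043978423039154724
wrist [ 0.35  -0.581  0.373] [ 0.83544856 -0.53155847 -0.07541709  0.11740346] -0.0542726521771152
```

View pics/top0.png

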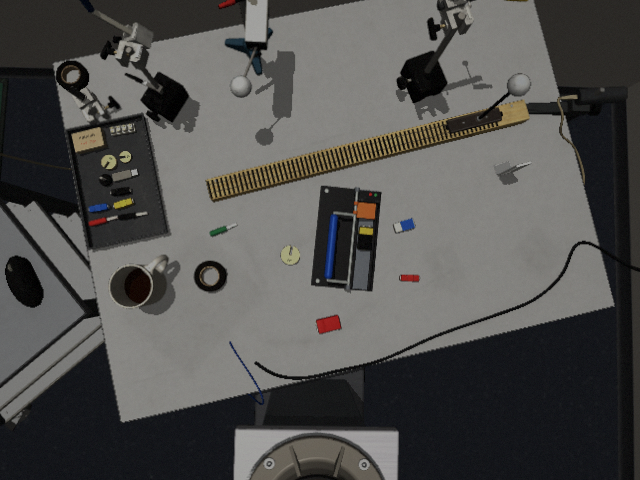

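View pics/side0.png

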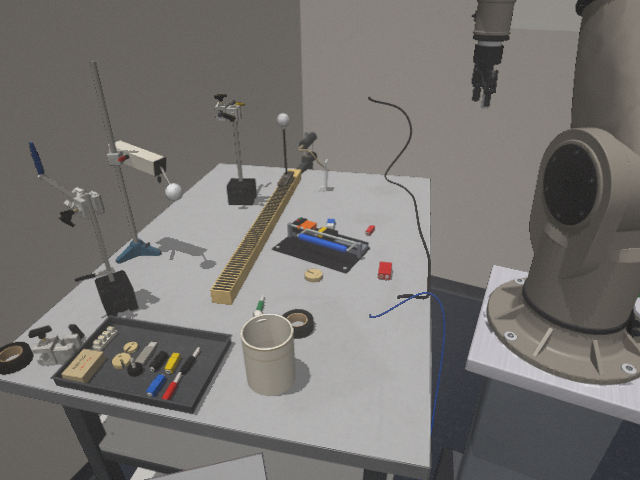

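The top view shows the tester's foot at px (312–382, 186–290), the blue bar at (333,245) and the orange cover at (367,211). The battery is at (366,237), and the red look-alike is outside at (328,324). In the side view the tester is at (322,243). Next I'll measure the poses.

```bash
cat > m.py <<'E'
from h import *
def blobs(c,box=None):
    P,d,p=cloud(c);hsv=cv2.cvtColor(c["frame"],cv2.COLOR_RGB2HSV);out={}
    H,S,V=[hsv[...,i].astype(int) for i in range(3)]
    mk={"blue":(H>105)&(H<125)&(S>150)&(V>60),"orange":(H>5)&(H<17)&(S>170)&(V>90),"yellow":(H>20)&(H<32)&(S>150)&(V>80),
        "black":(V<50)}
    for n,m in mk.items():
        m=m.astype(np.uint8)
        if box: 
            b=np.zeros_like(m);b[box[1]:box[3],box[0]:box[2]]=1;m&=b
        k,l,st,ce=cv2.connectedComponentsWithStats(m)
        i=1+np.argmax(st[1:,4]);out[n]=l==i
    return P,d,p,out
def toplane(d,p,m,z):
    dd=d[m];return (p+dd*((z-p[2])/dd[:,2])[:,None])
E
python3 - <<'E'
from m import *
c=dict(np.load("top0.npz"));P,d,p,o=blobs(c,(305,180,390,295))
for n,z in(("blue",.046),("orange",.045),("yellow",.034),("black",.004)):
    q=P[o[n]];X=toplane(d,p,o[n],z)[:,:2].astype(np.float32)
    print(n,len(q),np.round(np.median(q,0),4),"plane mean",X.mean(0).round(4),"rect",cv2.minAreaRect(X*1000))
T=P[180:295,305:390];V=c["frame"][180:295,305:390].max(-1)
img=cv2.resize(c["frame"][175:300,300:400],(800,1000)[:2] and (480,600),interpolation=cv2.INTER_CUBIC);cv2.imwrite("pics/topcrop.png",img[...,::-1])
E
```

```text
blue 482 [ 0.5062 -0.0153  0.0468] plane mean [ 0.5062 -0.0154] rect ((506.341552734375, -15.520508766174316), (14.422325134277344, 122.31596374511719), 85.5123062133789)
orange 307 [ 0.5778 -0.081   0.0386] plane mean [ 0.5774 -0.0803] rect ((577.178955078125, -78.28794860839844), (41.82401657104492, 30.208412170410156), 85.86011505126953)
yellow 96 [ 0.538  -0.0836  0.0335] plane mean [ 0.5384 -0.0836] rect ((538.6400146484375, -83.13874816894531), (13.60474967956543, 25.242639541625977), 0.8121724724769592)
black 1810 [ 0.565  -0.0064  0.0041] plane mean [ 0.5451 -0.0134] rect ((527.9873657226562, -22.411460876464844), (69.78219604492188, 198.76846313476562), 85.42366790771484)
```

View pics/topcrop.png

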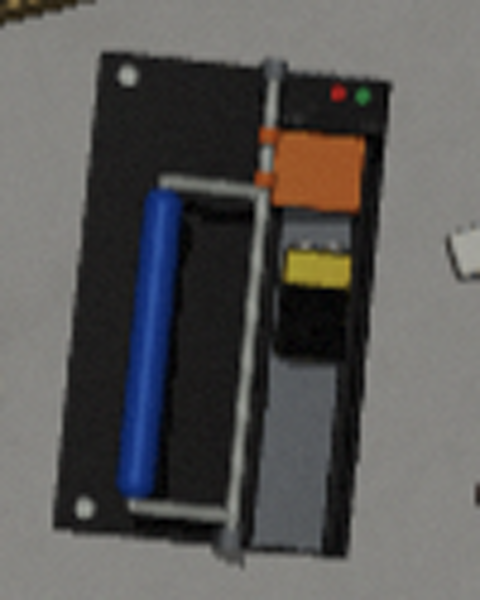

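Crop: the bar spans (160,195)–(133,490), the orange cover is at (318,172), and the battery runs from yellow (318,250) to black (312,358). Tester yaw is about -4.5° with its origin at about (0.566, -0.060). The orange cover's position agrees with that. I'll move above the lane behind the battery.

Emit:
{"op": "arm_command", "data": {"plan": [[0,0,3,40,-43,0,-0.08],[0,0,6,81,-87,0,-0.08],[0,0,9,121,-130,0,-0.08],[0,0,12,162,-173,0,-0.08],[0,0,15,202,-217,0,-0.08],[0,0,18,242,-260,0,-0.08],[0,0,21,283,-304,0,-0.08],[0,0,24,323,-347,0,-0.08],[0,0,27,364,-390,0,-0.08],[0,0,29.6,404,-434,0,-0.08]]}}

```text
time_s: 1.4
position: [0.4683, -0.0456, 0.1993]
ee_rot: [0.999, -0.041, 0.0, 0.0]
wrist_force: [0.7, 0.3, 0.4]
grip_width: 0.0463
gripper_force: 0.0
```

Emit:
{"op": "arm_command", "data": {"plan": [[0,0,0,0,0,0,-0.08],[0,0,0,0,0,0,-0.08],[0,0,0,0,0,0,-0.08],[0,0,0,0,0,0,-0.08]]}}

```text
time_s: 1.9
position: [0.4678, -0.0484, 0.1991]
ee_rot: [0.999, -0.041, -0.0, 0.0]
wrist_force: [0.2, 0.5, -0.2]
grip_width: 0.0462
gripper_force: 0.0
```

```bash
python3 - <<'E'
from m import *
c=env.camera("wrist");cv2.imwrite("pics/w1.png",c["frame"][...,::-1]);np.savez("w1.npz",**c)
print(c["position"])
P,d,p,o=blobs(c)
for n,z in(("blue",.040),("orange",.045),("yellow",.034)):
    q=P[o[n]];X=toplane(d,p,o[n],z)[:,:2].astype(np.float32)
    print(n,len(q),np.round(np.median(q,0),4),"rect",cv2.minAreaRect(X*1000))
E
```

```text
[ 0.53879858 -0.0537308   0.37317218]
blue 3272 [ 0.511  -0.0173  0.0461] rect ((506.494873046875, -16.435184478759766), (16.366859436035156, 123.98306274414062), 85.52510833740234)
orange 1173 [ 0.575  -0.0906  0.0378] rect ((577.2437744140625, -78.92378997802734), (42.44696807861328, 29.501386642456055), 85.58120727539062)
yellow 659 [ 0.5386 -0.0841  0.0328] rect ((538.5725708007812, -84.04396057128906), (26.460647583007812, 13.451751708984375), 85.54371643066406)
```

View pics/w1.png

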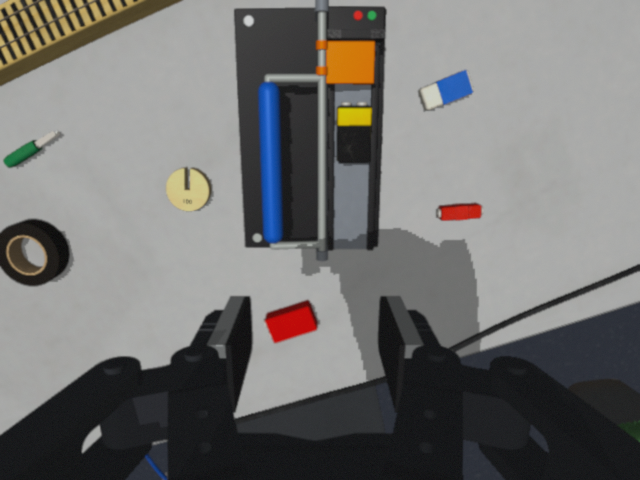

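Wrist view: bar from (270,85) to (272,240), battery at x 338–371, y 105–162, and both fingers framing it (tips near (240,300) and (392,300)). The poses agree with the top view. Next I'll check the fingertip geometry in the tool frame, plus the battery's rear edge.

```bash
python3 - <<'E'
from m import *
c=dict(np.load("w1.npz"));P,d,p=cloud(c)
s=env.read_state();M=R.from_quat(s["ee_rot"]).as_matrix();Q=(P-s["position"])@M
print(s["position"],R.from_quat(s["ee_rot"]).as_euler("xyz",degrees=True))
for sg in(1,-1):
    m=(Q[...,1]*sg>0)&(abs(Q[...,1])<.06)&(abs(Q[...,0])<.03)&(Q[...,2]<.03)&(Q[...,2]>-.05)&(c["range_z"]>0)
    q=Q[m]*1000;print(len(q),"z max pct",np.percentile(q[:,2],[50,90,97,99.5]))
    t=q[q[:,2]>np.percentile(q[:,2],98)-8];print(" tip x",np.percentile(t[:,0],[1,50,99]),"y",np.percentile(t[:,1],[1,50,99]))
th=np.radians(-4.47);x=np.array([np.cos(th),np.sin(th)]);y=np.array([-x[1],x[0]]);O=np.array([.5064,-.0160])+.063*x-.040*y
print("O",O,"tcp in tester",(s["position"][:2]-O)@x,(s["position"][:2]-O)@y)
# lane profile along x at battery
B=P[...,:2]-O;bx,by=B@x,B@y
for a in np.arange(-.08,0.04,.004):
    m=(abs(bx-a)<.002)&(abs(by+.025)<.008)&(c["range_z"]>0);print(round(a,3),np.round(np.median(P[m][:,2]),4) if m.any() else None,end="; ")
E
```

```text
[ 0.46786652 -0.04825703  0.19915311] [ 1.79997012e+02 -5.99874092e-04 -4.65674223e+00]
921 z max pct [-43.96869488 -37.45944976 -35.47205566 -33.78339928]
 tip x [-9.21239875  7.6074094  12.29938093] y [22.5017677  22.82382419 34.3801736 ]
903 z max pct [-44.10109394 -37.78970861 -35.27266335 -34.12209977]
 tip x [-9.34759499  7.37755769 12.20154741] y [-35.44446696 -23.49558586 -23.01309387]
O [ 0.56609089 -0.06078837] tcp in tester -0.09890225041520674 0.004837896248957847
-0.08 0.3071; -0.076 0.0151; -0.072 0.0153; -0.068 0.0152; -0.064 0.0153; -0.06 0.0326; -0.056 0.0327; -0.052 0.0329; -0.048 0.0328; -0.044 0.0328; -0.04 0.0327; -0.036 0.0326; -0.032 0.0328; -0.028 0.0328; -0.024 0.0329; -0.02 0.0329; -0.016 0.0269; -0.012 0.0155; -0.008 0.0153; -0.004 0.0152; 0.0 0.0374; 0.004 0.0375; 0.008 0.0376; 0.012 0.0379; 0.016 0.0377; 0.02 0.0378; 0.024 0.0378; 0.028 0.0373; 0.032 0.0371; 0.036 0.0372;
```

```bash
python3 - <<'E'
from m import *
c=dict(np.load("w1.npz"));P,d,p=cloud(c)
s=env.read_state();M=R.from_quat(s["ee_rot"]).as_matrix();Q=(P-s["position"])@M*1000
for col in (235,242,248,384,390,397):
    print(col,[(r,tuple(Q[r,col].round(0).astype(int))) for r in (290,294,296,298,300,304,310,320)])
D=d@M;p0=(p-s["position"])@M*1000
for r in(295,297,299):
    k=(11-p0[0])/D[r,242,0];print(r,p0+k*D[r,242])
E
```

```text
235 [(290, (np.int64(-86), np.int64(-76), np.int64(200))), (294, (np.int64(-90), np.int64(-77), np.int64(200))), (296, (np.int64(12), np.int64(-28), np.int64(-38))), (298, (np.int64(12), np.int64(-28), np.int64(-39))), (300, (np.int64(11), np.int64(-28), np.int64(-40))), (304, (np.int64(12), np.int64(-27), np.int64(-45))), (310, (np.int64(12), np.int64(-26), np.int64(-49))), (320, (np.int64(12), np.int64(-25), np.int64(-56)))]
242 [(290, (np.int64(-85), np.int64(-69), np.int64(199))), (294, (np.int64(-90), np.int64(-70), np.int64(200))), (296, (np.int64(11), np.int64(-26), np.int64(-37))), (298, (np.int64(12), np.int64(-25), np.int64(-40))), (300, (np.int64(11), np.int64(-25), np.int64(-40))), (304, (np.int64(12), np.int64(-24), np.int64(-45))), (310, (np.int64(12), np.int64(-24), np.int64(-49))), (320, (np.int64(10), np.int64(-23), np.int64(-53)))]
248 [(290, (np.int64(-85), np.int64(-64), np.int64(200))), (294, (np.int64(-90), np.int64(-64), np.int64(201))), (296, (np.int64(11), np.int64(-24), np.int64(-37))), (298, (np.int64(11), np.int64(-24), np.int64(-38))), (300, (np.int64(10)
[... 892 characters left out ...]
64(12), np.int64(25), np.int64(-45))), (310, (np.int64(12), np.int64(24), np.int64(-49))), (320, (np.int64(12), np.int64(23), np.int64(-57)))]
397 [(290, (np.int64(-86), np.int64(78), np.int64(200))), (294, (np.int64(-89), np.int64(78), np.int64(199))), (296, (np.int64(11), np.int64(29), np.int64(-36))), (298, (np.int64(12), np.int64(28), np.int64(-40))), (300, (np.int64(12), np.int64(28), np.int64(-41))), (304, (np.int64(12), np.int64(27), np.int64(-45))), (310, (np.int64(12), np.int64(26), np.int64(-49))), (320, (np.int64(12), np.int64(25), np.int64(-56)))]
295 [ 11.         -26.15038947 -35.07450929]
297 [ 11.         -25.86130138 -36.83026838]
299 [ 11.         -25.57864234 -38.54735865]
```

The wrist depth puts the fingertips about 36 mm behind the TCP, where I'd expect about 6 mm. I'll cross-check with the side camera.

```bash
python3 - <<'E'
from m import *
c=env.camera("side");P,d,p=cloud(c);np.savez("s1.npz",**c)
s=env.read_state();M=R.from_quat(s["ee_rot"]).as_matrix();Q=(P-s["position"])@M*1000
m=(abs(Q[...,0])<40)&(abs(Q[...,1])<70)&(Q[...,2]<60)&(Q[...,2]>-150)&(c["range_z"]>0)
q=Q[m];print(len(q))
for z in range(-100,30,6):
    t=q[abs(q[:,2]-z)<3]
    if len(t):print(z,len(t),t[:,:2].min(0).round(),t[:,:2].max(0).round())
v,u=np.where(m);print(u.min(),u.max(),v.min(),v.max())
u0,v0=int(u.mean()),int(v.max());im=c["frame"][v0-110:v0+90,u0-120:u0+120];cv2.imwrite("pics/s1.png",cv2.resize(im,(720,600),interpolation=2)[...,::-1]);print(u0,v0)
E
```

```text
1733
-100 87 [-17. -61.] [13. 59.]
-94 93 [-14. -57.] [13. 57.]
-88 103 [-14. -57.] [12. 54.]
-82 75 [-15. -55.] [12. 50.]
-76 53 [-12. -40.] [11. 38.]
-70 66 [-11. -40.] [12. 31.]
-64 62 [-11. -39.] [10. 32.]
-58 61 [-11. -37.] [13. 27.]
-52 65 [-11. -38.] [13. 27.]
-46 63 [-11. -39.] [12. 28.]
-40 51 [-11. -32.] [12. 28.]
-34 4 [ -0. -29.] [10. 27.]
323 365 100 162
344 162
```

View pics/s1.png

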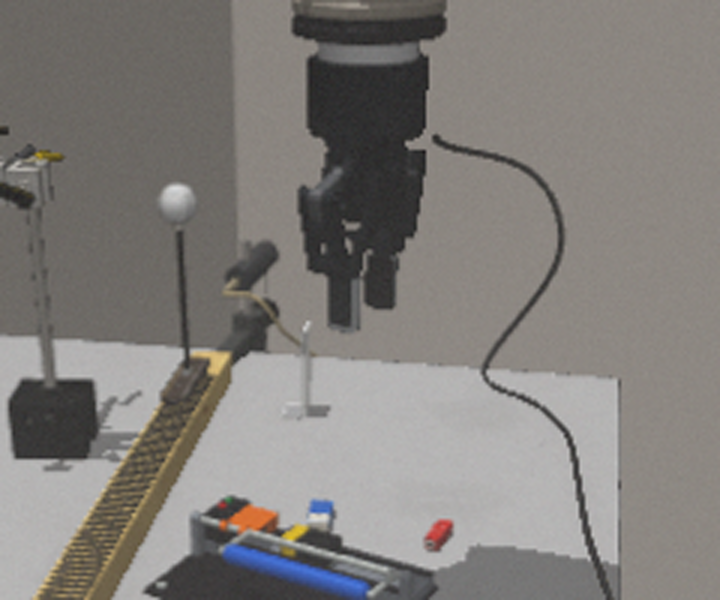

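Side crop: the two fingers end at about (345,330) and (380,305), clear above the tester. Both cameras put the tips about 36 mm behind the reported TCP, so I'll work from the measured tips and confirm by contact. I'll descend to a tip height of about 60 mm and re-measure.

Emit:
{"op": "arm_command", "data": {"plan": [[0,0,0.2,0,0,25,-0.18],[0,0,0.2,0,0,50,-0.18],[0,0,0.2,0,0,75,-0.18],[0,0,0.2,0,0,100,-0.18],[0,0,0.2,0,0,125,-0.18],[0,0,0.2,0,0,150,-0.18],[0,0,0.2,0,0,170,-0.18],[0,0,0.2,0,0,170,-0.18]]}}

```text
time_s: 3.0
position: [0.467, -0.0476, 0.0281]
ee_rot: [0.999, -0.042, -0.001, -0.0]
wrist_force: [0.2, -0.8, 0.3]
grip_width: 0.0505
gripper_force: 0.0
```

```bash
cat > tips.py <<'E'
from m import *
th=np.radians(-4.47);X=np.array([np.cos(th),np.sin(th)]);Y=np.array([-X[1],X[0]]);O=np.array([.5064,-.0160])+.063*X-.040*Y
def tips(tag):
    c=env.camera("wrist");P,d,p=cloud(c);cv2.imwrite(f"pics/{tag}.png",c["frame"][...,::-1])
    s=env.read_state();M=R.from_quat(s["ee_rot"]).as_matrix();Q=(P-s["position"])@M*1000
    print("tcp",s["position"].round(4),"tester",((s["position"][:2]-O)@X*1000).round(1),((s["position"][:2]-O)@Y*1000).round(1),"F",s["wrist_force"].round(1))
    for sg in(1,-1):
        m=(Q[...,1]*sg>10)&(abs(Q[...,1])<50)&(abs(Q[...,0]-11)<3)&(Q[...,2]<-28)&(Q[...,2]>-50)
        q=Q[m];t=q[q[:,2]>np.percentile(q[:,2],99)-5]
        print("tip",sg,"z",np.percentile(q[:,2],99).round(1),"x",np.median(t[:,0]).round(1),"y",t[:,1].min().round(1),t[:,1].max().round(1))
    B=(P[...,:2]-O);bx,by=B@X*1000,B@Y*1000;z=P[...,2]*1000
    hsv=cv2.cvtColor(c["frame"],cv2.COLOR_RGB2HSV);H,S,V=[hsv[...,i].astype(int) for i in range(3)]
    bb=(bx>-140)&(bx<60)&(abs(by)<60)&(z>5)&(z<100)
    bl=bb&(H>105)&(H<125)&(S>150)&(V>50)
    if bl.sum()>50:
        print("bar top",np.percentile(z[bl],95).round(1),"y",np.median(by[bl]).round(1),"x",np.percentile(bx[bl],[1,99]).round(0))
    ye=bb&(H>20)&(H<32)&(S>150)&(V>60)
    if ye.sum()>20:print("yellow x",np.percentile(bx[ye],[3,97]).round(1),"y",np.percentile(by[ye],[3,97]).round(1),"z",np.median(z[ye]).round(1),"n",ye.sum())
    orr=bb&(H>5)&(H<17)&(S>170)&(V>70)
    if orr.sum()>20:
        m=orr&(bx>2)&(by<-5)&(by>-36); 
        if m.sum()>20: print("cover slope rad",np.arctan(-np.polyfit(by[m],z[m],1)[0]).round(3))
    return c
E
python3 -c "
from tips import *
tips('w2')"
```

```text
tcp [ 0.4677 -0.0476  0.0291] tester -99.1 5.5 F [ 0.3 -0.4  0.4]
tip 1 z -35.9 x 11.1 y 24.5 31.2
tip -1 z -36.7 x 11.1 y -32.2 -25.2
bar top 47.9 y 37.7 x [-114.   -3.]
yellow x [-32.4 -19. ] y [-38.  -12.3] z 32.8 n 2704
```

View pics/w2.png

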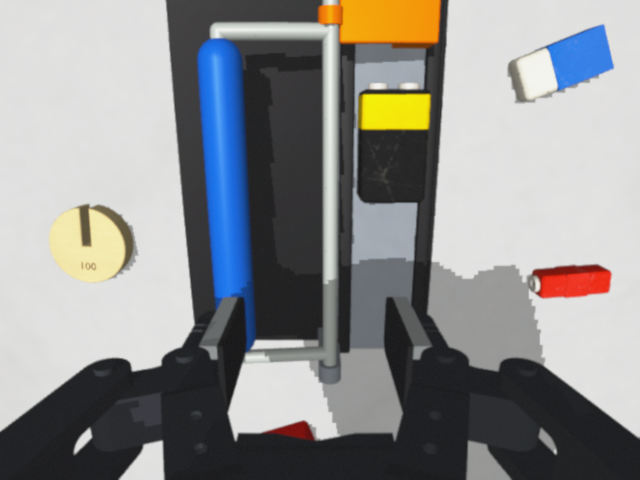

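Wrist view: the left finger (225,330) lines up with the bar and the right finger (405,330) with the lane, behind the battery's rear edge (390,200). The tips are 7 mm thick, so I'll open slightly, move up 10 mm and press gently.

Emit:
{"op": "arm_command", "data": {"plan": [[0,0,0,5,0,0,-0.32],[0,0,0,10,0,5,-0.32],[0,0,0,10,0,10,-0.32],[0,0,0,10,0,15,-0.32],[0,0,0,10,0,20,-0.32],[0,0,0,10,0,25,-0.32],[0,0,0,10,0,25,-0.32]]}}

```text
time_s: 3.92
position: [0.4778, -0.0482, 0.0038]
ee_rot: [0.999, -0.042, -0.0, -0.0]
wrist_force: [-2.0, -0.2, 1.4]
grip_width: 0.0566
gripper_force: 0.7
```

```bash
python3 -c "
from tips import *
tips('w3')"
```

```text
tcp [ 0.4778 -0.0482  0.004 ] tester -89.0 5.7 F [-1.  -0.1  1.6]
tip 1 z -37.1 x 11.7 y 27.4 38.3
tip -1 z -28.7 x 11.1 y -41.5 -25.9
bar top 40.0 y 36.9 x [-119.   -3.]
yellow x [-31.4  15.4] y [-36.9  -5.3] z 40.3 n 10555
```

Contact confirmed: bar top 40 mm, tip about 41 mm, force 1.6 N. I'll press 16 mm further, to about 0.6 rad.

Emit:
{"op": "arm_command", "data": {"plan": [[0,0,0,0,0,4,-0.32],[0,0,0,0,0,8,-0.32],[0,0,0,0,0,12,-0.32],[0,0,0,0,0,16,-0.32],[0,0,0,0,0,16,-0.32],[0,0,0,0,0,16,-0.32]]}}

```text
time_s: 4.72
position: [0.4781, -0.0482, -0.0118]
ee_rot: [0.999, -0.042, 0.0, -0.0]
wrist_force: [-0.2, -0.1, 2.6]
grip_width: 0.0565
gripper_force: 1.5
```

```bash
python3 -c "
from tips import *
tips('w4')"
```

```text
tcp [ 0.4781 -0.0482 -0.0118] tester -88.7 5.7 F [ 0.8 -0.1  2.5]
tip 1 z -28.0 x 11.0 y 10.2 49.9
tip -1 z -29.2 x 10.9 y -36.4 -20.6
bar top 24.6 y 32.2 x [-120.   -3.]
yellow x [-32.3 -19.3] y [-37.8 -12.2] z 32.7 n 4317
cover slope rad 0.602
```

View pics/w4.png

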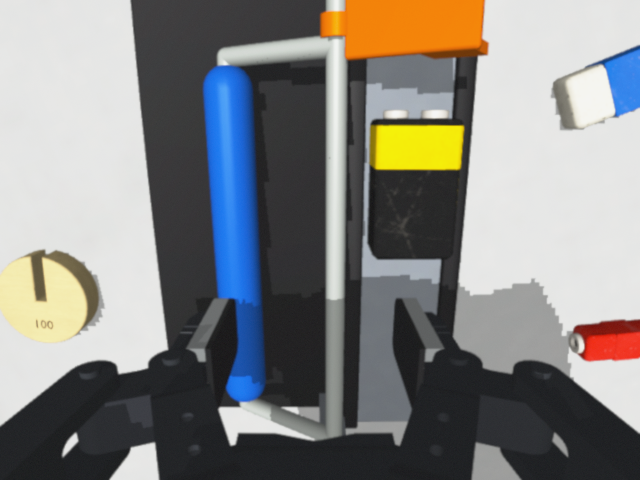

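Cover angle is 0.602 rad. The lane finger is behind the battery (rear edge at row 258) and the lip is clear. Now I'll push gently.

Emit:
{"op": "arm_command", "data": {"plan": [[0,0,0,6,0,1,-0.32],[0,0,0,11,0,1,-0.32],[0,0,0,15,0,1,-0.32],[0,0,0,20,0,1,-0.32],[0,0,0,25,0,1,-0.32],[0,0,0,30,0,1,-0.32],[0,0,0,35,0,1,-0.32],[0,0,0,40,0,1,-0.32],[0,0,0,45,0,1,-0.32],[0,0,0,50,0,1,-0.32]]}}

```text
time_s: 6.02
position: [0.5282, -0.0525, -0.0128]
ee_rot: [0.999, -0.042, 0.0, -0.0]
wrist_force: [-1.6, 0.2, 2.8]
grip_width: 0.056
gripper_force: 1.6
```

```bash
python3 -c "
from tips import *
tips('w5')"
```

```text
tcp [ 0.5288 -0.0525 -0.0128] tester -37.8 5.4 F [-0.5 -1.1  3.4]
tip 1 z -28.2 x 11.0 y 10.0 50.0
tip -1 z -29.2 x 11.1 y -35.8 -20.4
bar top 23.6 y 31.4 x [-89.  -2.]
cover slope rad 0.631
```

View pics/w5.png

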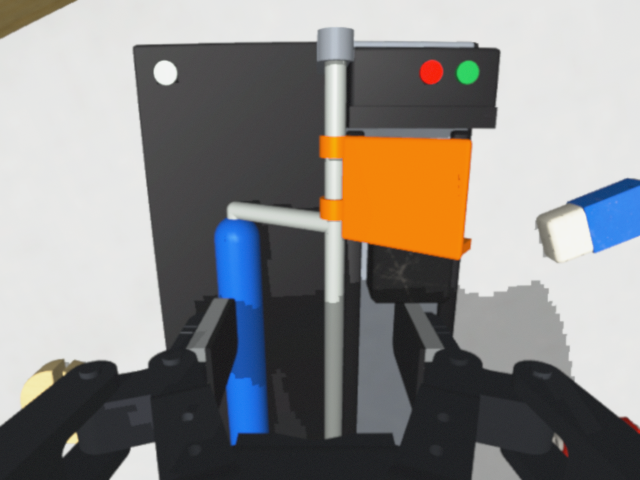

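The battery has slid under the raised cover (rear edge at row 300) with about 13 mm to go. I'll continue slowly.

Emit:
{"op": "arm_command", "data": {"plan": [[0,0,0,3,0,0,-0.32],[0,0,0,6,0,0,-0.32],[0,0,0,8,0,0,-0.32],[0,0,0,10,0,0,-0.32],[0,0,0,11,0,0,-0.32],[0,0,0,11.5,0,0,-0.32],[0,0,0,12,0,0,-0.32]]}}

```text
time_s: 6.95
position: [0.5398, -0.0534, -0.0129]
ee_rot: [0.999, -0.042, 0.0, -0.0]
wrist_force: [-2.2, 1.0, 3.4]
grip_width: 0.0562
gripper_force: 1.7
```

Emit:
{"op": "arm_command", "data": {"plan": [[0,0,0,0.5,0,0,-0.32],[0,0,0,0.5,0,0,-0.32]]}}

```text
time_s: 7.2
position: [0.5403, -0.0534, -0.0129]
ee_rot: [0.999, -0.042, 0.0, -0.0]
wrist_force: [-2.1, 0.4, 3.0]
grip_width: 0.0565
gripper_force: 1.6
```

Emit:
{"op": "arm_command", "data": {"plan": [[0,0,0,0.5,0,0,-0.32],[0,0,0,0.5,0,0,-0.32]]}}

```text
time_s: 7.45
position: [0.5405, -0.0535, -0.0129]
ee_rot: [0.999, -0.042, -0.0, 0.0]
wrist_force: [-4.6, 0.2, 4.3]
grip_width: 0.056
gripper_force: 2.8
```

Emit:
{"op": "arm_command", "data": {"plan": [[0,0,0,0.5,0,0,-0.32],[0,0,0,0.5,0,0,-0.32]]}}

```text
time_s: 7.7
position: [0.5406, -0.0536, -0.013]
ee_rot: [0.999, -0.042, -0.001, 0.0]
wrist_force: [-6.4, 1.2, 6.9]
grip_width: 0.0563
gripper_force: 4.0
```

Emit:
{"op": "arm_command", "data": {"plan": [[0,0,0,0.5,0,0,-0.32],[0,0,0,0.5,0,0,-0.32]]}}

```text
time_s: 7.95
position: [0.5405, -0.0537, -0.0131]
ee_rot: [0.999, -0.042, -0.001, 0.0]
wrist_force: [-8.3, 1.3, 7.8]
grip_width: 0.0563
gripper_force: 5.1
```

```bash
python3 - <<'E'
from tips import *
c=tips('w6');P,d,p=cloud(c);B=P[...,:2]-O;bx,by,z=B@X*1000,B@Y*1000,P[...,2]*1000
m=(abs(by+25)<5)&(z>29)&(z<36)&(bx<-3)&(bx>-60);print("battery top min x",np.percentile(bx[m],[1,5]) if m.any() else None, m.sum())
E
```

```text
tcp [ 0.5406 -0.0536 -0.0131] tester -26.0 5.1 F [-8.9  1.3  8.2]
tip 1 z -28.2 x 10.9 y 10.0 19.2
tip -1 z -29.0 x 11.3 y -36.0 -20.5
bar top 23.4 y 31.1 x [-77.  -2.]
yellow x [24.5 28.3] y [-38.7 -12.9] z 32.8 n 992
cover slope rad 0.637
battery top min x [-35.30057257 -33.1319652 ] 655
```

View pics/w6.png

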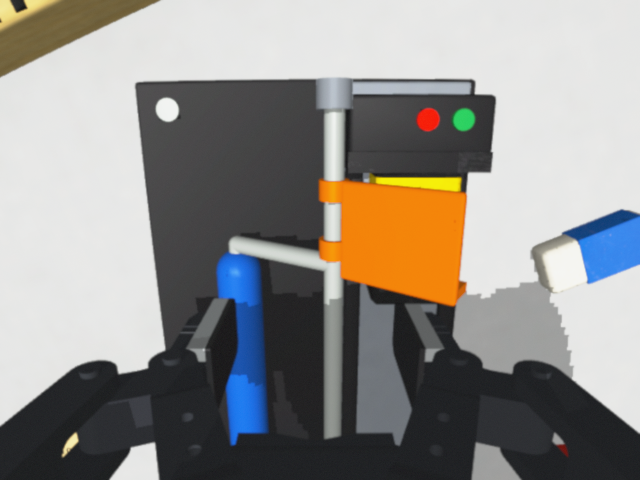

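The wrist force rose to 8.9 N with no more travel, and the yellow end is now next to the contact block at (415,180). I'll zoom in to check for a gap.

```bash
python3 - <<'E'
import cv2
from tips import *
im=cv2.imread("pics/w6.png")[140:215,340:500];im=cv2.convertScaleAbs(im,alpha=1.8,beta=25);cv2.imwrite("pics/w6c.png",cv2.resize(im,(800,375),interpolation=2))
c=env.camera("wrist");P,d,p=cloud(c);B=P[...,:2]-O;bx,by,z=B@X*1000,B@Y*1000,P[...,2]*1000
for col in(400,430,450):print(col,[(r,round(bx[r,col],1),round(z[r,col],1)) for r in range(148,188,2)])
E
```

```text
400 [(148, np.float64(37.1), np.float64(37.0)), (150, np.float64(36.6), np.float64(37.0)), (152, np.float64(36.0), np.float64(37.1)), (154, np.float64(35.5), np.float64(37.5)), (156, np.float64(34.9), np.float64(37.6)), (158, np.float64(34.3), np.float64(36.7)), (160, np.float64(33.8), np.float64(38.2)), (162, np.float64(33.0), np.float64(35.7)), (164, np.float64(32.6), np.float64(37.5)), (166, np.float64(32.0), np.float64(37.1)), (168, np.float64(31.5), np.float64(38.0)), (170, np.float64(30.7), np.float64(36.2)), (172, np.float64(30.2), np.float64(36.3)), (174, np.float64(29.2), np.float64(33.0)), (176, np.float64(28.5), np.float64(32.8)), (178, np.float64(28.0), np.float64(33.2)), (180, np.float64(27.3), np.float64(32.9)), (182, np.float64(26.6), np.float64(32.3)), (184, np.float64(26.2), np.float64(33.6)), (186, np.float64(28.0), np.float64(49.0))]
430 [(148, np.float64(37.2), np.float64(37.3)), (150, np.float64(36.5), np.float64(36.4)), (152, np.float64(36.1), np.float64(37.9)), (154, np.float64(35.5), np.float64(37.6)), (156, np.float64(34.9), np.float64(37.4)), (158, np.float6
[... 794 characters left out ...]
at64(37.1)), (156, np.float64(35.1), np.float64(39.4)), (158, np.float64(34.3), np.float64(37.4)), (160, np.float64(33.8), np.float64(37.8)), (162, np.float64(33.2), np.float64(37.9)), (164, np.float64(32.6), np.float64(37.0)), (166, np.float64(31.9), np.float64(36.1)), (168, np.float64(31.4), np.float64(37.3)), (170, np.float64(31.0), np.float64(38.2)), (172, np.float64(29.6), np.float64(31.9)), (174, np.float64(29.1), np.float64(32.2)), (176, np.float64(28.5), np.float64(32.4)), (178, np.float64(27.9), np.float64(32.5)), (180, np.float64(27.4), np.float64(33.2)), (182, np.float64(26.7), np.float64(32.7)), (184, np.float64(26.1), np.float64(32.7)), (186, np.float64(25.4), np.float64(32.2))]
```

View pics/w6c.png

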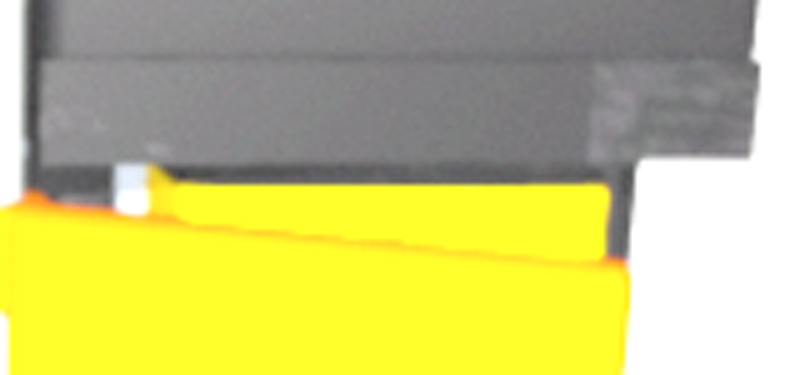

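The crop shows the battery's black front rim flush with the block face: the 33 mm top surface runs up to x ≈ 29.6 with no gap, and the terminals are hidden in their recesses. It's home. I'll back off a little with the bar still held down, then let it up.

Emit:
{"op": "arm_command", "data": {"plan": [[0,0,0,-1.5,0,0,-0.32],[0,0,0,-3,0,0,-0.32],[0,0,0,-4.5,0,0,-0.32],[0,0,0,-4.5,0,-4,-0.32],[0,0,0,-4.5,0,-8,-0.32],[0,0,0,-4.5,0,-12,-0.32],[0,0,0,-4.5,0,-18,-0.32],[0,0,0,-4.5,0,-28,-0.32],[0,0,0,-4.5,0,-45,-0.32],[0,0,0,-4.5,0,-65,-0.32]]}}

```text
time_s: 9.3
position: [0.5372, -0.0532, 0.0534]
ee_rot: [0.999, -0.042, -0.0, -0.0]
wrist_force: [0.5, -0.4, 0.1]
grip_width: 0.0565
gripper_force: 0.0
```

Emit:
{"op": "arm_command", "data": {"plan": [[0,0,0,0,0,-30,-0.32],[0,0,0,0,0,-60,-0.32],[0,0,0,0,0,-90,-0.32],[0,0,0,0,0,-110,-0.32],[0,0,0,0,0,-110,-0.32],[0,0,0,0,0,-110,-0.32]]}}

```text
time_s: 10.05
position: [0.5369, -0.0533, 0.1621]
ee_rot: [0.999, -0.042, -0.0, -0.0]
wrist_force: [-0.4, -0.1, 0.5]
grip_width: 0.0563
gripper_force: 0.0
```

```bash
python3 - <<'E'
from tips import *
c=tips('w7');P,d,p=cloud(c);B=P[...,:2]-O;bx,by,z=B@X*1000,B@Y*1000,P[...,2]*1000
for a in range(-30,40,3):
    m=(abs(bx-a)<1.5)&(abs(by+29)<6)&(c["range_z"]>0);print(a,np.median(z[m]).round(1) if m.any() else None,end="; ")
E
```

```text
tcp [ 0.5368 -0.0532  0.1617] tester -29.8 5.2 F [ 0.3 -0.4 -0.4]
tip 1 z -37.6 x 11.7 y 27.5 39.1
tip -1 z -38.2 x 11.7 y -40.6 -28.3
bar top 37.0 y 38.3 x [-120.   -2.]
cover slope rad 0.272
-30 16.2; -27 235.2; -24 235.5; -21 221.5; -18 239.6; -15 244.9; -12 266.5; -9 32.7; -6 32.8; -3 32.9; 0 45.8; 3 46.2; 6 45.9; 9 45.8; 12 46.2; 15 45.7; 18 46.0; 21 45.8; 24 46.0; 27 45.3; 30 33.3; 33 37.0; 36 37.2; 39 37.3;
```

View pics/w7.png

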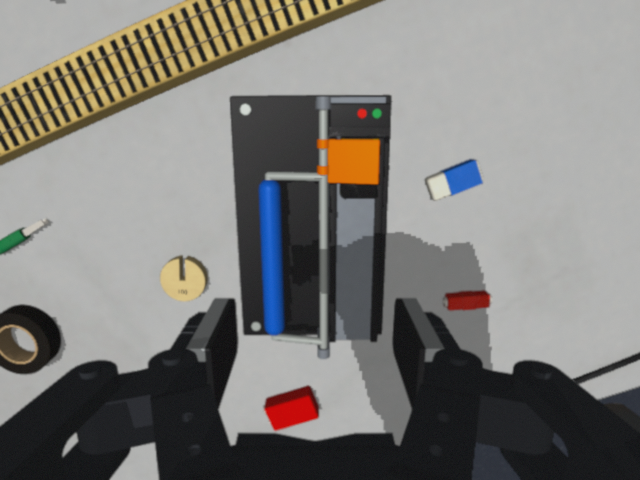

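The cover rests on the battery at about 0.27 rad. The battery still meets the block, with its rear visible at (358,192), and the bystanders haven't moved. The arm is clear, so I'm handing in.

```bash
python3 -c "
from workcell import env
print(env.sign_off())"
```

```text
the job is handed in; nothing more can be done
None
```

The 9 V battery is fully home against the contact block, the cover is closed onto it at about 0.27 rad, and the arm is clear with nothing else on the table moved; I handed the job in after about 10 s of robot time.

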